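# Set the height stop on a ceramic bush

### The job

Set the height stop of the gauge stand to the ceramic bush that stands on its anvil: bring the stop rod down by its knurled head until its foot rests on the bush, pressing only gently, and leave it resting there. Then swing the clamp lever clockwise (seen from above) until the rod is firmly locked, and let go. Do not knock the bush, the other bushes, the kiln prop or the tweezers about.

Things in the scene. Friction and masses are not known exactly. Their poses are not given: they have to be found in the camera images.
- stand: Dark green-grey cast gauge stand, bolted down. Origin on the stop rod's axis at table height; its x axis points from the rod to the steel column (30 mm diameter, 130 mm behind the rod, top at 235 mm), z up. Base 235 x 130 mm (x from -65 to 170), 25 mm high. An arm 36 mm wide, 140 to 172 mm above the table, runs from the column to a 40 mm round nose that guides the rod.
- anvil (a point): Centre of the stand's round steel anvil under the rod, 60 mm diameter, its top face 37 mm above the table. One of the three bushes stands on it.
- stop_rod: Vertical steel stop rod, 176 mm long, about 0.3 kg, sliding only up and down in the arm's nose. Origin at the centre of the foot's flat underside, z up. Shank 14 mm diameter. Felt in the guide gives a drag of 5 N, more than its weight, so it stays where it is put: pushing it down takes about 2 N, pulling it up about 8 N.
- rod_foot (a point): Centre of the flat underside of the rod's foot, a steel disc 32 mm in diameter, 11 mm thick, faced with a firm yellow urethane pad (gives 1 mm per 15 N). It starts 20 to 55 mm above the bush and would go lower than its top, so only feel tells when it rests: 0.5 N on the bush is resting, over 20 N chips it. Pressed lightly (3 to 8 N) and let go, it stays resting.
- rod_head (a point): Centre of the rod's knurled dark steel head, a cylinder 26 mm in diameter and 26 mm high (grip it from above, or push on its flat top), 163 mm above the foot's underside.
- clamp_lever: Dark steel clamp lever with a black ball end, turning on a vertical pivot on top of the arm, 1.4 rad in all, clockwise seen from above to lock. Origin on the pivot axis at the arm's top face (172 mm high); its x axis points along the handle, z up. It starts loose, the handle about square to the arm on the stand's +y side (105 to 88 degrees from the stand's x axis).
- lever_pivot (a point): Top of the lever's hub (24 mm diameter, 195 mm high), on the pivot axis, 50 mm behind the rod axis. Friction of 0.25 N m holds the lever where it is left (4 N at mid handle). About 0.65 rad past the loose end stop (handle at 68 degrees from the stand's x axis) its cam begins to press the shoe on the rod, and it stiffens steadily from there.
- lever_mid (a point): Mid handle: on its centre line 65 mm from the pivot axis, 209 mm high. The handle is a round bar 11 mm thick rising outwards at 24 degrees; below it and on both sides a fingertip has room. The rod is firmly locked when the shoe squeezes it with 45 N: about 9 N of sideways push here (handle near 60 degrees or past it); 12 N is a good firm push.
- lever_ball (a point): Centre of the black ball, 22 mm diameter, at the end of the handle, 90 mm from the pivot axis, 220 mm above the table.
- clamp_shoe: Brass clamp shoe, 28 x 18 x 16 mm, out of sight inside the arm between rod and lever pivot; origin at its centre, 156 mm high. The lever's cam presses it on the rod. Not touched by hand.
- bush_a: One of three loose white fired ceramic bushes (tubes on end), 26 mm outer and 16 mm inner diameter, 30 to 40 g. Origin at the centre of the underside, z up. Cut to different lengths, somewhere from 26 to 33 mm. Any one of the three may be the one on the anvil; the other two stand on the setter plate at the same height (37 mm).
- bush_b: Another of the three loose bushes, as bush_a.
- bush_c: Another of the three loose bushes, as bush_a.
- setter: White kiln setter plate 240 x 180 mm on four short props, top at 37 mm, loaded with rows of fixed bushes up to 66 mm high. Origin at its centre at table height. Not to be handled.
- kiln_prop: Loose white ceramic block 32 x 32 x 40 mm standing near the base of the stand, origin under its centre. Leave alone.
- tweezers: Loose steel tweezers 165 mm long, 12 mm high, lying beside the stand, origin at table height near the middle, x towards the tips. Leave alone.
Mind the look-alikes: they are no part of the job. What is shaped like the bush_b but pink is not meant.

How it is judged:
By the outcome, as a careful person would: the job done as asked, in the order asked, and still so for the second after the job is handed in, with the robot touching nothing.
It also fails if it takes over 64 s, if anything falls off the work surface, if the arm or the gripper's body presses on something with over 40 N, if the wrist force passes 120 N, or if a joint passes its speed limit or range.

### The arm

A 6-joint arm with a two-finger parallel gripper is mounted at the origin on the work surface. World frame = base frame: x ahead of the robot, y to its left, z up, the work surface at z = 0. Lengths are in mm, angles in degrees, forces in N, time in s.
With the tool pointing down it reaches from about 350 to 850 mm from the base axis. Payload 8.1 kg.
Tool frame: the origin (TCP) lies between the finger pads; the fingertips stand r.nose_length ahead of it and the grasp point (between the pads) lies 3 mm ahead of it (r.nose_length is the distance from the TCP to the fingertips, in mm); x points along the fingers, y is the direction in which the jaws open and shut, and the axes are right-handed (so a half turn about x gives the same grasp; the last joint's range is limited). The gripper opens to 85 mm and grips with 20 to 120 N. Pads are 22 mm wide; open, the fingers measure 114 mm over their backs; the gripper's body (76 mm by 85 mm) begins 54 mm behind the grasp point. The pads swing forward as they close: fully open they stand 13 mm farther back than shut.
Start: joints at [59.565, 7.471, 85.268, -0, 87.261, -4.893], TCP at [258.688, 541.374, 253.292] pointing down, gripper open.
Joint ranges: [-169.43, 169.43], [-51.17, 129.36], [1.28, 143.12], [-76.62, 256.62], [0, 156.53], [-152.29, 152.29]. Speed limits (degrees/s): [136.94, 136.94, 159.86, 180, 180, 180].

### API

Orientations are given as [roll, pitch, yaw] about the fixed x, y, z axes, in that order (R = Rz(yaw) Ry(pitch) Rx(roll)).
In Python, from bench import sense, optics, order, r gives the robot as it stands.
- The arm moves only by the tool carry_out, never from a script. Its argument "commands" is one flat list of numbers, 7 for each row, row after row: the shift along the tool's x, y, z in m, then the turn, a rotation vector about the tool's x, y, z in degrees, then the closure, from -1 (fully open) to 1 (shut), so that 0 is half open. A call has 1 to 12 rows; each row is the pose to reach, as a shift and turn from the pose measured when the call began, along the tool's axes at that moment; what a row does not reach only later rows make up. A row lasts 1/8 s, in which the tool goes at most 62.5 mm and 10.7 degrees, less where a joint would pass 70% of its speed; a pose out of reach is approached as far as the arm can. A call with a gripper value outside its range is refused whole. The fingers move at their own pace and stop on an object; "grip_force" is the grip in N (left out, the last holds). Time passes only in rows, so rows that repeat a pose let the fingers close. It gives the time, the measured TCP pose, the force and the opening at its end, in the units of the state.
- sense(): the state, without advancing time (a new reading comes with each control period).
- optics.snapshot(name): name is "scene" or "top"; returns (picture, depth): 480x640x3 uint8, red, green, blue; 480x640 float32, mm along the optical axis (not along the pixel's ray), 0 where there is no reading.
- optics.calibration(name): a dict with "mtx" (3x3 intrinsics, pixels), "extrinsics" (4x4, takes a point from camera to world coordinates). Camera axes: x right, y up, looking along -z (the intrinsics and any distortion apply to the point x, -y, -z); pixel columns grow to the right and rows downward; lengths in mm; the calibration is good to about 2 mm. A picture is of the moment at which its call begins. calibration takes no time and is no camera call.
- order.hand_in(): hands the job in, once; it reports no verdict.
The state is a dict: "time": time; "joint_pos": joint angles; "qd": joint speeds; "joint_efforts": joint torques, N m; "tool_pos": TCP position; "tcp_rot": TCP orientation; "ft_force": force on the tool from outside, world axes, zero at the start; "wrist_torque": the same for the moment, N m; "finger_gap": finger opening in mm.
Only numpy, scipy, OpenCV 4.12 (cv2) and the standard library are available. Lean on these libraries where they do the work, as an engineer would, in place of code of your own. Each camera call takes 0.05 s, during which the arm holds its last target. There are 200 camera calls.

## Working session

There is one attempt and no reset: what is moved stays moved. The work goes in short steps, Python scripts to look and compute and a tool call to move; the robot and the scene stay as the last step left them, time stands still between calls to the robot, and variables do not carry over. Pictures are saved under pics/ and viewed, about 8 in all and at most 12, crops included, and the job is handed in when it is done.

Besides the shell and the picture viewer there is one more tool, called after "Call:" by a JSON object that holds its "op" and its "data", one argument or row to a line. carry_out: Moves the arm, as the interface text tells. Its arguments: {"type":"object","properties":{"commands":{"type":"array","items":{"type":"number"}},"grip_force":{"type":"number"}},"required":["commands"]}

```bash
mkdir -p pics
cat > h.py <<'E'
import numpy as np, cv2
from bench import sense, optics, order, r
def grab(n):
    p,d=optics.snapshot(n); c=optics.calibration(n); return p,d,np.array(c["mtx"]),np.array(c["extrinsics"])
def world(d,K,E):
    v,u=np.mgrid[0:d.shape[0],0:d.shape[1]]
    P=np.stack([(u-K[0,2])/K[0,0]*d,-(v-K[1,2])/K[1,1]*d,-d,np.ones_like(d)],-1)
    W=(P@E.T)[...,:3]; W[d==0]=np.nan; return W
E
python3 - <<'E'
from h import *
for n in("scene","top"):
    p,d,K,E=grab(n); cv2.imwrite(f"pics/{n}0.png",p[...,::-1]); np.savez(f"{n}0.npz",p=p,d=d,K=K,E=E)
    print(n,K[0],K[1],E.round(2).tolist(), optics.calibration(n).keys())
print(sense(),r.nose_length)
E
```

```text
scene [481.57249374   0.         319.43866768] [  0.         481.57249374 240.24441434] [[-0.0, -0.54, 0.84, 1165.58], [1.0, -0.01, -0.0, -27.77], [0.01, 0.84, 0.54, 638.18], [0.0, 0.0, 0.0, 1.0]] dict_keys(['mtx', 'extrinsics'])
top [549.48128045   0.         316.56192191] [  0.         549.48128045 240.94807528] [[0.02, 1.0, -0.08, 368.47], [-1.0, 0.02, 0.02, -14.97], [0.02, 0.08, 1.0, 1138.48], [0.0, 0.0, 0.0, 1.0]] dict_keys(['mtx', 'extrinsics'])
{'time': 0.1, 'joint_pos': array([ 5.95638328e+01,  7.51120647e+00,  8.53230856e+01, -1.07640703e-03,
        8.72639431e+01, -4.89246206e+00]), 'qd': array([-0.04498306, -0.04988708, -0.28160248, -0.01861363, -0.00134541,
       -0.009546  ]), 'joint_efforts': array([ 1.03930393e-03, -5.70955575e+01, -5.01939404e+01, -1.76508406e-04,
        8.30118195e-03,  6.47960474e-05]), 'tool_pos': array([258.45962791, 540.9549251 , 252.34444868]), 'tcp_rot': array([ -94.26543944,   89.90175889, -119.80909231]), 'ft_force': array([ 0.15911925, -0.5614665 ,  0.0903791 ]), 'wrist_torque': array([-0.01807986, -0.00656599,  0.00408626]), 'finger_gap': 85.79069089611932} 22.0
```

View pics/scene0.png

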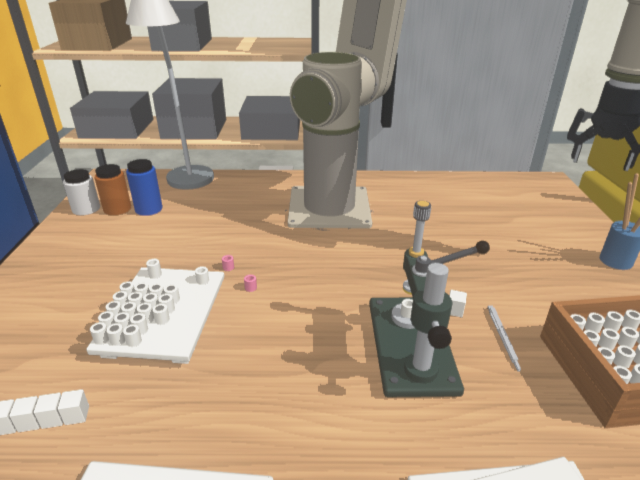

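View pics/top0.png

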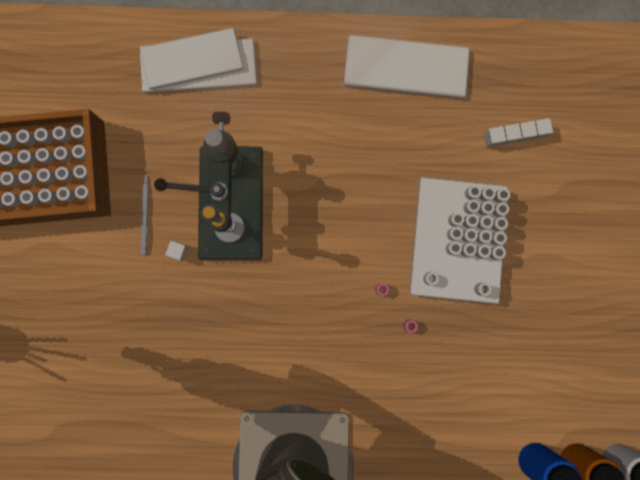

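The scene picture shows the rod head at (422,210), the lever ball at (482,247) and the arm's nose near (415,260). The top picture shows the head at (208,212), hub at (218,189), ball at (161,185), and column at (221,147). The gripper is clear of all of it.

Run:
```python
from h import *
def L(n):
    z=np.load(n+"0.npz"); return z['p'],z['d'],world(z['d'],z['K'],z['E'])
p,d,W=L("top")
# head top
def med(W,m): 
    return np.nanmedian(W[m],0).round(1),m.sum()
for n in("top","scene"):
    p,d,W=L(n); 
    x,y,z=W[...,0],W[...,1],W[...,2]
    R=(x>330)&(x<700)&(y>100)&(y<330)
    # cluster tall things
    for lo,hi in((17,32),(33,42),(56,75),(164,180),(188,200),(205,218),(218,236),(236,300)):
        m=(R&(z>lo)&(z<hi)).astype(np.uint8)
        k,l=cv2.connectedComponents(m)
        for i in range(1,k):
            q=l==i
            if q.sum()>12: 
                w=W[q]; print(n,lo,hi,q.sum(),"mean",w.mean(0).round(1),"min",w.min(0).round(0),"max",w.max(0).round(0),"uv",np.argwhere(q).mean(0).round(0)[::-1])
p,d,W=L("top"); z=W[...,2]
m=((W[...,0]>380)&(W[...,0]<700)&(W[...,1]>80)&(W[...,1]<320)&(z>20)&(z<30))
print(cv2.minAreaRect(W[m][:,:2].astype(np.float32)))
for u,v in((161,185),(219,189),(208,212),(190,187),(221,144)): print("top",u,v,W[v-1:v+2,u-1:u+2].reshape(-1,3)[[1,4,7]].round(0).tolist())
p,d,W=L("scene")
for u,v in((482,247),(460,254),(422,264),(422,206),(423,212),(437,270)): print("sc",u,v,W[v-1:v+2,u-1:u+2].reshape(-1,3)[[1,4,7]].round(0).tolist())
a=cv2.resize(np.load("scene0.npz")['p'][190:350,360:500],None,fx=4,fy=4,interpolation=cv2.INTER_CUBIC)
b=cv2.resize(np.load("top0.npz")['p'][120:270,140:280],None,fx=4,fy=4,interpolation=cv2.INTER_CUBIC)
cv2.imwrite("pics/c.png",np.hstack([a[:600,80:480],b[:600,:]])[:,:800,::-1])
```

```text
top 17 32 333 mean [598.5 198.   25.4] min [563. 187.  18.] max [645. 209.  31.] uv [203. 168.]
top 17 32 2749 mean [499.2 142.2  25.6] min [413. 100.  17.] max [648. 206.  32.] uv [229. 217.]
top 17 32 25 mean [425.3 230.6  25.5] min [412. 226.  17.] max [440. 235.  32.] uv [184. 252.]
top 33 42 91 mean [601.6 125.7  39.2] min [582. 115.  33.] max [623. 138.  42.] uv [238. 166.]
top 33 42 365 mean [472.4 132.5  37.7] min [449. 111.  33.] max [508. 168.  42.] uv [232. 230.]
top 33 42 194 mean [429.1 245.   39.6] min [411. 227.  33.] max [449. 266.  42.] uv [175. 250.]
top 56 75 14 mean [601.6 131.1  65. ] min [597. 129.  57.] max [609. 135.  72.] uv [234. 163.]
top 56 75 22 mean [477.3 129.6  63.2] min [469. 126.  59.] max [489. 136.  67.] uv [232. 226.]
top 164 180 151 mean [664.  143.5 169.8] min [656. 130. 164.] max [674. 158. 176.] uv [220. 116.]
top 164 180 1302 mean [543.2 137.7 173.9] min [458. 114. 164.] max [642. 171. 180.] uv [221. 182.]
top 188 200 29 mean [599.8 136.  193.6] min [593. 128. 188.] max [614. 149. 200.] uv [221. 148.]
top 188 200 229 mean [527.9 149.1 195.6] 
[... 2827 characters left out ...]
.0], [477.0, 141.0, 273.0], [476.0, 141.0, 269.0]]
top 190 187 [[529.0, 184.0, 207.0], [528.0, 185.0, 206.0], [526.0, 184.0, 207.0]]
top 221 144 [[601.0, 131.0, 226.0], [599.0, 132.0, 225.0], [599.0, 132.0, 220.0]]
sc 482 247 [[535.0, 228.0, 224.0], [537.0, 228.0, 224.0], [540.0, 227.0, 224.0]]
sc 460 254 [[532.0, 197.0, 209.0], [534.0, 197.0, 208.0], [534.0, 197.0, 206.0]]
sc 422 264 [[538.0, 138.0, 193.0], [540.0, 138.0, 192.0], [537.0, 138.0, 188.0]]
sc 422 206 [[485.0, 138.0, 269.0], [487.0, 138.0, 268.0], [488.0, 137.0, 267.0]]
sc 423 212 [[490.0, 139.0, 261.0], [492.0, 139.0, 260.0], [492.0, 140.0, 258.0]]
sc 437 270 [[611.0, 141.0, 235.0], [613.0, 141.0, 234.0], [615.0, 141.0, 233.0]]
```

View pics/c.png

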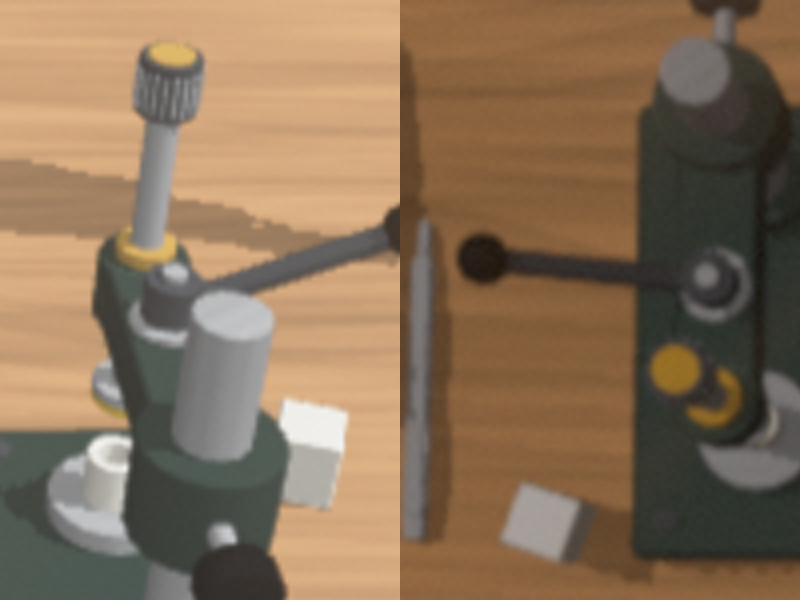

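The crops show the foot hanging above the bush on the anvil, and the lever loose on the +y side. The rod axis measures about (480,139) with the head top at about z=270. The pivot is about (529,139), and the stand is turned by about 1°.

```bash
cat >> h.py <<'E'
from scipy.spatial.transform import Rotation as Ro
def go(p,yaw=None):
    s=sense(); R=Ro.from_euler('xyz',s['tcp_rot'],degrees=True)
    d=R.inv().apply(np.array(p)-s['tool_pos'])/1000
    rv=np.zeros(3)
    if yaw is not None:  # tool x down, tool y at yaw
        c,q=np.cos(np.radians(yaw)),np.sin(np.radians(yaw))
        T=np.array([[0,0,-1.],[c,q,0]]); M=np.column_stack([T[0],T[1],np.cross(T[0],T[1])])
        rv=(R.inv()*Ro.from_matrix(M)).as_rotvec(degrees=True)
    print("t",s['time'],"pos",s['tool_pos'].round(2),"F",s['ft_force'].round(2),"gap",round(s['finger_gap'],1),"j6",s['joint_pos'][5].round(1))
    print("shift",d.round(5),"rot",rv.round(2)); print("R\n",R.as_matrix().round(3))
E
python3 - <<'E'
from h import *
for y in (0,90,-90,180): go([480,139,335],y)
E
```

```text
t 0.1 pos [258.46 540.95 252.34] F [ 0.16 -0.56  0.09] gap 85.8 j6 -4.9
shift [-0.08225 -0.26728  0.3732 ] rot [6.446e+01 5.000e-02 9.000e-02]
R
 [[-0.001  0.431  0.902]
 [-0.001  0.902 -0.431]
 [-1.    -0.002 -0.   ]]
t 0.1 pos [258.46 540.95 252.34] F [ 0.16 -0.56  0.09] gap 85.8 j6 -4.9
shift [-0.08225 -0.26728  0.3732 ] rot [-25.54  -0.03   0.09]
R
 [[-0.001  0.431  0.902]
 [-0.001  0.902 -0.431]
 [-1.    -0.002 -0.   ]]
t 0.1 pos [258.46 540.95 252.34] F [ 0.16 -0.56  0.09] gap 85.8 j6 -4.9
shift [-0.08225 -0.26728  0.3732 ] rot [1.5446e+02 1.3000e-01 4.0000e-02]
R
 [[-0.001  0.431  0.902]
 [-0.001  0.902 -0.431]
 [-1.    -0.002 -0.   ]]
t 0.1 pos [258.46 540.95 252.34] F [ 0.16 -0.56  0.09] gap 85.8 j6 -4.9
shift [-0.08225 -0.26728  0.3732 ] rot [-1.1554e+02 -1.0000e-01  5.0000e-02]
R
 [[-0.001  0.431  0.902]
 [-0.001  0.902 -0.431]
 [-1.    -0.002 -0.   ]]
```

Call:
{"op": "carry_out", "data": {
  "commands": [-0.06,0,0,0,0,0,1,-0.0822,-0.04,0.06,-7,0,0.1,1,-0.0822,-0.08,0.11,-14,0,0.1,1,-0.0822,-0.12,0.16,-20,0,0.1,1,-0.0822,-0.16,0.22,-25.5,0,0.1,1,-0.0822,-0.2,0.28,-25.5,0,0.1,1,-0.0822,-0.24,0.33,-25.5,0,0.1,1,-0.0822,-0.267,0.373,-25.5,0,0.1,1,-0.0822,-0.267,0.373,-25.5,0,0.1,1,-0.0822,-0.267,0.373,-25.5,0,0.1,1,-0.0822,-0.267,0.373,-25.5,0,0.1,1,-0.0822,-0.267,0.373,-25.5,0,0.1,1],
  "grip_force": 40
}}

```text
time: 1.6
tool_pos: [479.4, 140.4, 334.8]
tcp_rot: [149.5, 90.0, 149.6]
ft_force: [-0.1, 0.0, 0.4]
finger_gap: -0.2
```

Run:
```python
from h import *
go([480,139,300],90)
p,d,K,E=grab("scene"); cv2.imwrite("pics/s1.png",cv2.resize(p[130:330,300:540],None,fx=2.5,fy=2.5)[...,::-1])
```

```text
t 1.6 pos [479.44 140.42 334.85] F [-0.08  0.04  0.4 ] gap -0.2 j6 -79.6
shift [ 0.03485 -0.00143  0.00058] rot [ 0.05 -0.04 -0.02]
R
 [[-0.001 -0.001  1.   ]
 [ 0.     1.     0.001]
 [-1.     0.    -0.001]]
```

View pics/s1.png

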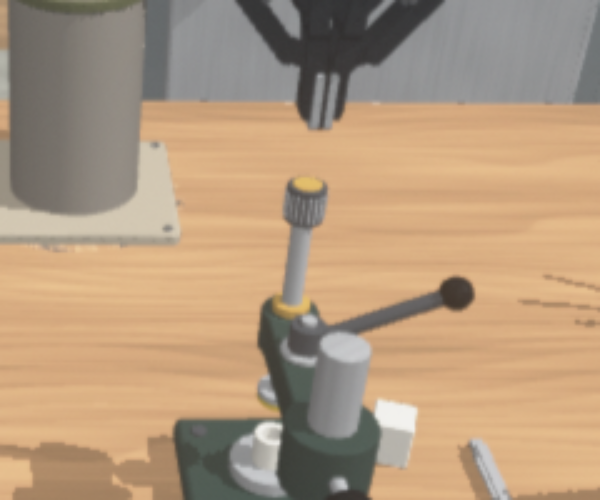

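The shut fingertips are centred above the head with about 40 mm to go, and the bush is visible under the foot.

Call:
{"op": "carry_out", "data": {
  "commands": [0.015,-0.001,0.0005,0,0,0,1,0.03,-0.001,0.0005,0,0,0,1,0.035,-0.001,0.0005,0,0,0,1,0.037,-0.001,0.0005,0,0,0,1,0.037,-0.001,0.0005,0,0,0,1]
}}

```text
time: 2.28
tool_pos: [480.1, 139.4, 298.1]
tcp_rot: [120.6, 90.0, 120.7]
ft_force: [0.9, -0.9, 0.4]
finger_gap: -0.6
```

Call:
{"op": "carry_out", "data": {
  "commands": [0.001,0,0,0,0,0,1,0.002,0,0,0,0,0,1,0.003,0,0,0,0,0,1,0.004,0,0,0,0,0,1,0.005,0,0,0,0,0,1,0.006,0,0,0,0,0,1,0.007,0,0,0,0,0,1,0.008,0,0,0,0,0,1,0.008,0,0,0,0,0,1]
}}

```text
time: 3.4
tool_pos: [480.1, 139.4, 290.2]
tcp_rot: [109.9, 90.0, 110.0]
ft_force: [-0.5, -1.0, 1.8]
finger_gap: -0.1
```

Call:
{"op": "carry_out", "data": {
  "commands": [0.0015,0,0,0,0,0,1,0.003,0,0,0,0,0,1,0.0045,0,0,0,0,0,1,0.006,0,0,0,0,0,1,0.0075,0,0,0,0,0,1,0.009,0,0,0,0,0,1,0.0105,0,0,0,0,0,1,0.012,0,0,0,0,0,1,0.012,0,0,0,0,0,1]
}}

```text
time: 4.53
tool_pos: [480.0, 139.4, 277.8]
tcp_rot: [132.7, 90.0, 132.8]
ft_force: [0.5, 0.1, -1.1]
finger_gap: -0.1
```

Run:
```python
from h import *
go([480,139,270],90)
p,d,K,E=grab("scene"); cv2.imwrite("pics/s2.png",cv2.resize(p[190:350,340:500],None,fx=3.7,fy=3.7,interpolation=cv2.INTER_CUBIC)[...,::-1])
```

```text
t 4.525 pos [480.04 139.37 277.82] F [ 0.5   0.08 -1.14] gap -0.1 j6 -79.8
shift [ 7.82e-03 -3.80e-04 -3.00e-05] rot [ 0.05 -0.02 -0.03]
R
 [[-0.    -0.001  1.   ]
 [ 0.     1.     0.001]
 [-1.     0.    -0.   ]]
```

View pics/s2.png

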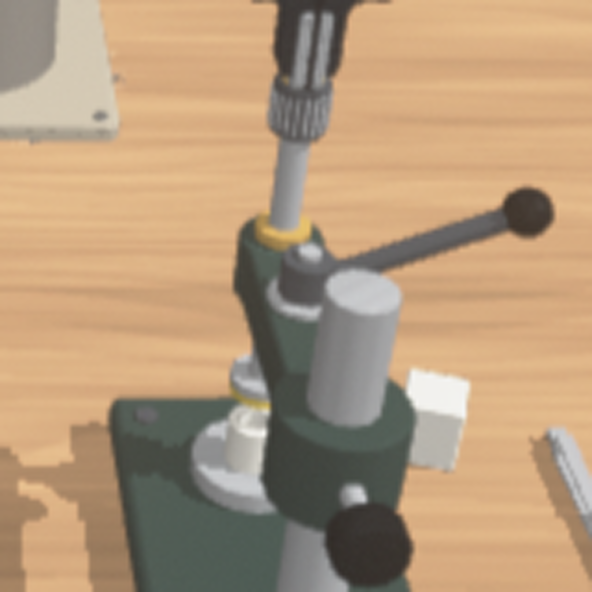

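The foot is about 10–15 mm above the bush and the fingers sit on the head.

Call:
{"op": "carry_out", "data": {
  "commands": [0.001,0,0,0,0,0,1,0.002,0,0,0,0,0,1,0.003,0,0,0,0,0,1,0.004,0,0,0,0,0,1,0.005,0,0,0,0,0,1,0.006,0,0,0,0,0,1,0.006,0,0,0,0,0,1,0.006,0,0,0,0,0,1]
}}

```text
time: 5.58
tool_pos: [480.0, 139.4, 271.7]
tcp_rot: [148.4, 90.0, 148.5]
ft_force: [-0.6, 0.1, 0.6]
finger_gap: -0.2
```

Call:
{"op": "carry_out", "data": {
  "commands": [0.0005,0,0,0,0,0,1,0.0005,0,0,0,0,0,1]
}}

```text
time: 5.82
tool_pos: [480.0, 139.4, 271.2]
tcp_rot: [143.5, 90.0, 143.5]
ft_force: [0.2, -0.6, 1.4]
finger_gap: 0.4
```

Call:
{"op": "carry_out", "data": {
  "commands": [0.0005,0,0,0,0,0,1,0.0005,0,0,0,0,0,1]
}}

```text
time: 6.08
tool_pos: [480.0, 139.4, 270.7]
tcp_rot: [143.0, 90.0, 143.1]
ft_force: [0.2, -0.6, 1.9]
finger_gap: 0.1
```

Call:
{"op": "carry_out", "data": {
  "commands": [0.0005,0,0,0,0,0,1,0.0005,0,0,0,0,0,1]
}}

```text
time: 6.32
tool_pos: [480.0, 139.4, 270.1]
tcp_rot: [146.6, 90.0, 146.6]
ft_force: [-0.6, 0.5, 1.3]
finger_gap: 0.1
```

Call:
{"op": "carry_out", "data": {
  "commands": [0.0005,0,0,0,0,0,1,0.0005,0,0,0,0,0,1]
}}

```text
time: 6.58
tool_pos: [480.0, 139.4, 269.5]
tcp_rot: [146.0, 90.0, 146.1]
ft_force: [-0.2, 0.2, 1.9]
finger_gap: 0.3
```

Call:
{"op": "carry_out", "data": {
  "commands": [0.0004,0,0,0,0,0,1,0.0004,0,0,0,0,0,1]
}}

```text
time: 6.82
tool_pos: [480.0, 139.4, 269.1]
tcp_rot: [147.2, 90.0, 147.3]
ft_force: [-0.5, 0.2, 3.1]
finger_gap: -0.2
```

Call:
{"op": "carry_out", "data": {
  "commands": [0.0003,0,0,0,0,0,1,0.0003,0,0,0,0,0,1]
}}

```text
time: 7.08
tool_pos: [480.0, 139.4, 268.7]
tcp_rot: [146.4, 90.0, 146.4]
ft_force: [-0.6, -0.4, 2.0]
finger_gap: -0.3
```

Call:
{"op": "carry_out", "data": {
  "commands": [0.0003,0,0,0,0,0,1,0.0003,0,0,0,0,0,1]
}}

```text
time: 7.32
tool_pos: [480.0, 139.4, 268.4]
tcp_rot: [148.0, 90.0, 148.1]
ft_force: [-0.7, 0.3, 1.7]
finger_gap: 0.4
```

Not in contact yet (drag about 2 N only).

Call:
{"op": "carry_out", "data": {
  "commands": [0.0005,0,0,0,0,0,1,0.0005,0,0,0,0,0,1]
}}

```text
time: 7.58
tool_pos: [480.0, 139.4, 267.9]
tcp_rot: [147.8, 90.0, 147.8]
ft_force: [0.3, -1.0, 2.4]
finger_gap: -0.3
```

Call:
{"op": "carry_out", "data": {
  "commands": [0.0004,0,0,0,0,0,1,0.0004,0,0,0,0,0,1]
}}

```text
time: 7.82
tool_pos: [480.0, 139.4, 267.4]
tcp_rot: [149.9, 90.0, 150.0]
ft_force: [-0.3, -0.1, 2.3]
finger_gap: 0.1
```

Call:
{"op": "carry_out", "data": {
  "commands": [0.0005,0,0,0,0,0,1,0.0005,0,0,0,0,0,1]
}}

```text
time: 8.07
tool_pos: [480.0, 139.4, 266.8]
tcp_rot: [149.9, 90.0, 149.9]
ft_force: [-0.4, -0.6, 1.2]
finger_gap: -0.3
```

Call:
{"op": "carry_out", "data": {
  "commands": [0.0004,0,0,0,0,0,1,0.0004,0,0,0,0,0,1]
}}

```text
time: 8.32
tool_pos: [480.0, 139.4, 266.4]
tcp_rot: [150.6, 90.0, 150.7]
ft_force: [0.1, 0.3, 1.7]
finger_gap: 0.2
```

Call:
{"op": "carry_out", "data": {
  "commands": [0.0005,0,0,0,0,0,1,0.0005,0,0,0,0,0,1]
}}

```text
time: 8.57
tool_pos: [480.0, 139.4, 265.8]
tcp_rot: [154.3, 90.0, 154.3]
ft_force: [0.6, 0.3, 1.8]
finger_gap: 0.0
```

Call:
{"op": "carry_out", "data": {
  "commands": [0.0004,0,0,0,0,0,1,0.0004,0,0,0,0,0,1]
}}

```text
time: 8.82
tool_pos: [480.0, 139.4, 265.3]
tcp_rot: [152.7, 90.0, 152.7]
ft_force: [0.5, 0.4, 1.1]
finger_gap: 0.1
```

Call:
{"op": "carry_out", "data": {
  "commands": [0.0005,0,0,0,0,0,1,0.0005,0,0,0,0,0,1]
}}

```text
time: 9.07
tool_pos: [480.0, 139.4, 264.8]
tcp_rot: [153.9, 90.0, 153.9]
ft_force: [0.5, 1.1, 1.4]
finger_gap: 0.2
```

Call:
{"op": "carry_out", "data": {
  "commands": [0.0004,0,0,0,0,0,1,0.0004,0,0,0,0,0,1]
}}

```text
time: 9.32
tool_pos: [480.0, 139.4, 264.3]
tcp_rot: [153.1, 90.0, 153.1]
ft_force: [-1.0, 0.4, 1.0]
finger_gap: -0.0
```

Call:
{"op": "carry_out", "data": {
  "commands": [0.0005,0,0,0,0,0,1,0.0005,0,0,0,0,0,1]
}}

```text
time: 9.57
tool_pos: [480.0, 139.4, 263.8]
tcp_rot: [155.4, 89.9, 155.4]
ft_force: [-0.1, -0.5, 1.6]
finger_gap: -0.2
```

Call:
{"op": "carry_out", "data": {
  "commands": [0.0004,0,0,0,0,0,1,0.0004,0,0,0,0,0,1]
}}

```text
time: 9.82
tool_pos: [480.0, 139.4, 263.3]
tcp_rot: [156.4, 89.9, 156.4]
ft_force: [0.6, -0.7, 1.7]
finger_gap: 0.1
```

Call:
{"op": "carry_out", "data": {
  "commands": [0.0005,0,0,0,0,0,1,0.0005,0,0,0,0,0,1]
}}

```text
time: 10.07
tool_pos: [480.0, 139.4, 262.8]
tcp_rot: [155.3, 89.9, 155.4]
ft_force: [-0.3, -0.7, 1.2]
finger_gap: -0.2
```

Call:
{"op": "carry_out", "data": {
  "commands": [0.0004,0,0,0,0,0,1,0.0004,0,0,0,0,0,1]
}}

```text
time: 10.32
tool_pos: [480.0, 139.4, 262.3]
tcp_rot: [158.3, 89.9, 158.4]
ft_force: [-0.5, -0.0, 1.0]
finger_gap: -0.1
```

Call:
{"op": "carry_out", "data": {
  "commands": [0.0005,0,0,0,0,0,1,0.0005,0,0,0,0,0,1]
}}

```text
time: 10.58
tool_pos: [480.0, 139.4, 261.7]
tcp_rot: [156.3, 89.9, 156.4]
ft_force: [-0.3, 0.3, 2.0]
finger_gap: -0.0
```

Call:
{"op": "carry_out", "data": {
  "commands": [0.0004,0,0,0,0,0,1,0.0004,0,0,0,0,0,1]
}}

```text
time: 10.82
tool_pos: [480.0, 139.4, 261.3]
tcp_rot: [157.9, 89.9, 157.9]
ft_force: [-0.2, 1.2, 1.6]
finger_gap: 0.2
```

Run:
```python
from h import *
go([480,139,260],90)
p,d,K,E=grab("scene"); cv2.imwrite("pics/s3.png",cv2.resize(p[190:330,360:500],None,fx=4.2,fy=4.2,interpolation=cv2.INTER_CUBIC)[...,::-1])
```

```text
t 10.825 pos [480.02 139.38 261.26] F [-0.22  1.17  1.61] gap 0.2 j6 -79.8
shift [ 1.26e-03 -3.80e-04 -2.00e-05] rot [ 0.05 -0.05 -0.02]
R
 [[-0.001 -0.001  1.   ]
 [ 0.     1.     0.001]
 [-1.     0.    -0.001]]
```

View pics/s3.png

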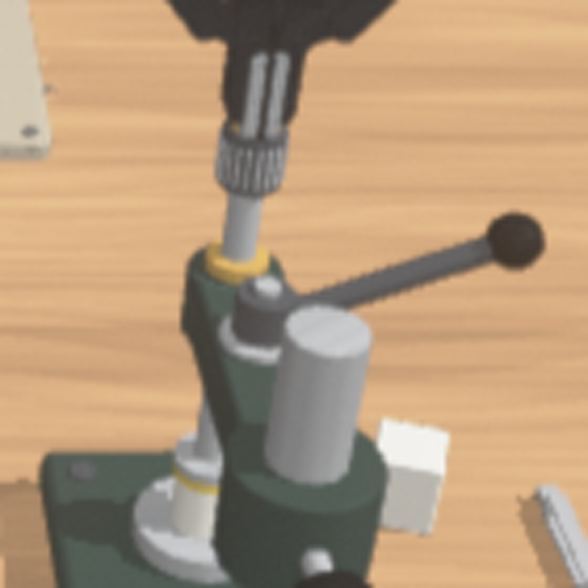

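The foot is on, or within a millimetre of, the bush. I'll continue in fine steps.

Call:
{"op": "carry_out", "data": {
  "commands": [0.0004,0,0,0,0,0,1,0.0004,0,0,0,0,0,1]
}}

```text
time: 11.12
tool_pos: [480.0, 139.4, 260.9]
tcp_rot: [156.2, 89.9, 156.2]
ft_force: [-0.4, -0.2, 2.4]
finger_gap: -0.2
```

Call:
{"op": "carry_out", "data": {
  "commands": [0.0003,0,0,0,0,0,1,0.0003,0,0,0,0,0,1]
}}

```text
time: 11.38
tool_pos: [480.0, 139.4, 260.9]
tcp_rot: [149.6, 90.0, 149.7]
ft_force: [-2.0, -0.4, 5.5]
finger_gap: -0.0
```

Contact: the force is rising and the position has stopped. One more small step.

Call:
{"op": "carry_out", "data": {
  "commands": [0.0003,0,0,0,0,0,1,0.0003,0,0,0,0,0,1]
}}

```text
time: 11.62
tool_pos: [480.1, 139.4, 260.8]
tcp_rot: [140.0, 90.0, 140.1]
ft_force: [-1.7, -0.1, 4.8]
finger_gap: 0.3
```

Call:
{"op": "carry_out", "data": {
  "commands": [0.0005,0,0,0,0,0,1,0.0005,0,0,0,0,0,1]
}}

```text
time: 11.88
tool_pos: [480.1, 139.4, 260.7]
tcp_rot: [115.0, 90.0, 115.1]
ft_force: [-1.5, -1.0, 6.2]
finger_gap: -0.3
```

That is about 4 N net on the bush. Now I'll lift off and move to the near side of the lever.

Call:
{"op": "carry_out", "data": {
  "commands": [-0.005,0,0,0,0,0,1,-0.025,0,0,0,0,0,1,-0.045,0,0,0,0,0,1,-0.045,0.03,0.008,0,0,0,1,-0.045,0.0616,0.016,0,0,0,1,-0.045,0.0616,0.016,0,0,0,1,-0.02,0.0616,0.016,0,0,0,1,0.005,0.0616,0.016,0,0,0,1,0.03,0.0616,0.016,0,0,0,1,0.0437,0.0616,0.016,0,0,0,1,0.0437,0.0616,0.016,0,0,0,1]
}}

```text
time: 13.25
tool_pos: [495.6, 200.5, 216.7]
tcp_rot: [-175.7, 89.9, -175.7]
ft_force: [0.4, 1.1, 0.7]
finger_gap: -0.2
```

Run:
```python
from h import *
go([513,201,217],90)
p,d,K,E=grab("scene"); W=world(d,K,E); m=(W[...,2]>236)&(abs(W[...,0]-483)<20)&(abs(W[...,1]-139)<12)
cv2.imwrite("pics/s4.png",cv2.resize(p[190:330,360:500],None,fx=4.2,fy=4.2,interpolation=cv2.INTER_CUBIC)[...,::-1])
```

```text
t 13.25 pos [495.63 200.54 216.67] F [0.41 1.08 0.69] gap -0.2 j6 -73.5
shift [-0.00035  0.00045  0.01737] rot [ 0.04 -0.09  0.01]
R
 [[-0.002 -0.001  1.   ]
 [-0.     1.     0.001]
 [-1.    -0.    -0.002]]
```

View pics/s4.png

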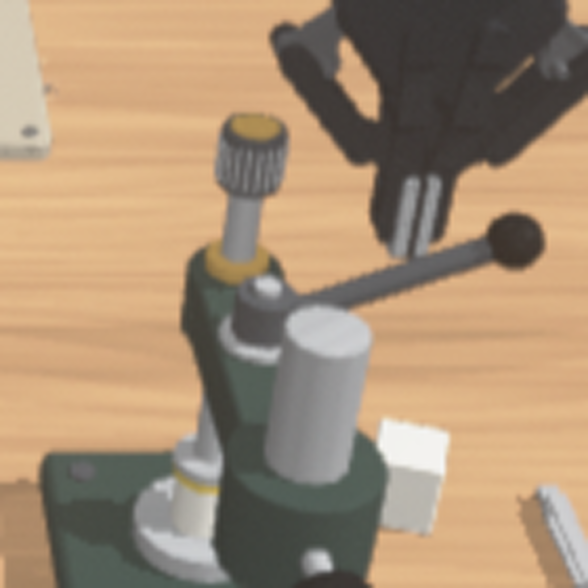

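The fingers are beside mid handle on the robot side. The rod head is free and the foot is still on the bush. Computing the arc.

Run:
```python
import numpy as np
for a in range(92,44,-4):
    c,s=np.cos(np.radians(a)),np.sin(np.radians(a))
    x=529+62*c-16.5*s; y=139.5+62*s+16.5*c
    print(a,"y",round((y-200.54)/1e3,4),"z",round((x-495.63)/1e3,4),"rot",89-a, "push dir",round(s,2),round(-c,2))
```

```text
92 y 0.0003 z 0.0147 rot -3 push dir 1.0 0.03
88 y 0.0015 z 0.019 rot 1 push dir 1.0 -0.03
84 y 0.0023 z 0.0234 rot 5 push dir 0.99 -0.1
80 y 0.0029 z 0.0279 rot 9 push dir 0.98 -0.17
76 y 0.0031 z 0.0324 rot 13 push dir 0.97 -0.24
72 y 0.003 z 0.0368 rot 17 push dir 0.95 -0.31
68 y 0.0026 z 0.0413 rot 21 push dir 0.93 -0.37
64 y 0.0019 z 0.0457 rot 25 push dir 0.9 -0.44
60 y 0.0009 z 0.0501 rot 29 push dir 0.87 -0.5
56 y -0.0004 z 0.0544 rot 33 push dir 0.83 -0.56
52 y -0.002 z 0.0585 rot 37 push dir 0.79 -0.62
48 y -0.0039 z 0.0626 rot 41 push dir 0.74 -0.67
```

Call:
{"op": "carry_out", "data": {
  "commands": [0,0.0005,0.009,0,0,0,1,0,0.001,0.0147,0,0,0,1,0,0.0015,0.019,1,0,0,1,0,0.0023,0.0234,5,0,0,1,0,0.0029,0.0279,9,0,0,1,0,0.0031,0.0324,13,0,0,1,0,0.0031,0.0324,13,0,0,1]
}}

```text
time: 14.18
tool_pos: [528.7, 203.9, 217.7]
tcp_rot: [141.1, 90.0, 128.1]
ft_force: [-2.1, -0.6, -0.1]
finger_gap: 0.3
```

Run:
```python
from h import *
go([532.4,203.5,217],76)
```

```text
t 14.175 pos [528.73 203.94 217.68] F [-2.06 -0.61 -0.08] gap 0.3 j6 -61.1
shift [0.00068 0.0004  0.00367] rot [ 1.03 -0.02 -0.02]
R
 [[-0.     0.224  0.974]
 [ 0.     0.974 -0.224]
 [-1.     0.    -0.   ]]
```

Call:
{"op": "carry_out", "data": {
  "commands": [0,0.001,0.0044,4,0,0,1,0,0.0017,0.0088,8,0,0,1,0,0.0017,0.0088,8,0,0,1]
}}

```text
time: 14.55
tool_pos: [537.5, 203.6, 217.5]
tcp_rot: [-173.6, 89.9, 165.5]
ft_force: [-4.3, 0.2, 3.0]
finger_gap: -0.1
```

Call:
{"op": "carry_out", "data": {
  "commands": [0,0.001,0.0044,4,0,0,1,0,0.001,0.0044,4,0,0,1]
}}

```text
time: 14.8
tool_pos: [541.3, 203.2, 217.4]
tcp_rot: [-162.4, 89.8, 172.8]
ft_force: [-6.3, -0.7, 3.7]
finger_gap: 0.2
```

Call:
{"op": "carry_out", "data": {
  "commands": [0,0.0006,0.0027,2.5,0,0,1,0,0.0006,0.0027,2.5,0,0,1]
}}

```text
time: 15.05
tool_pos: [543.1, 202.9, 217.4]
tcp_rot: [-159.6, 89.7, 173.2]
ft_force: [-7.8, 0.1, 4.2]
finger_gap: 0.1
```

Run:
```python
from h import *
go([532.4,203.5,217])
```

```text
t 15.05 pos [543.09 202.89 217.35] F [-7.78  0.11  4.2 ] gap 0.1 j6 -47.5
shift [ 0.0004  -0.00433 -0.00979] rot [0. 0. 0.]
R
 [[-0.005  0.457  0.89 ]
 [ 0.001  0.89  -0.457]
 [-1.    -0.002 -0.004]]
```

Call:
{"op": "carry_out", "data": {
  "commands": [0,0.0006,0.0045,1,0,0,1,0,0.0006,0.0045,1,0,0,1,0,0.0006,0.0045,1,0,0,1]
}}

```text
time: 15.42
tool_pos: [546.3, 201.8, 217.3]
tcp_rot: [-159.2, 89.6, 172.8]
ft_force: [-8.2, 0.7, 3.9]
finger_gap: 0.3
```

Call:
{"op": "carry_out", "data": {
  "commands": [0,0.0006,0.0045,2,0,0,1,0,0.0006,0.0045,2,0,0,1,0,0.0006,0.0045,2,0,0,1]
}}

```text
time: 15.8
tool_pos: [549.4, 200.7, 217.2]
tcp_rot: [-158.9, 89.5, 171.3]
ft_force: [-9.8, 1.4, 4.7]
finger_gap: 0.1
```

Call:
{"op": "carry_out", "data": {
  "commands": [0,0.0006,0.0055,3,0,0,1,0,0.0006,0.0055,3,0,0,1,0,0.0006,0.0055,3,0,0,1]
}}

```text
time: 16.18
tool_pos: [553.3, 199.2, 217.2]
tcp_rot: [-158.0, 89.3, 169.4]
ft_force: [-9.0, 1.7, 3.8]
finger_gap: -0.5
```

Call:
{"op": "carry_out", "data": {
  "commands": [0,0.0006,0.0055,3,0,0,1,0,0.0006,0.0055,3,0,0,1,0,0.0006,0.0055,3,0,0,1]
}}

```text
time: 16.55
tool_pos: [557.7, 197.1, 217.1]
tcp_rot: [-156.3, 89.3, 168.2]
ft_force: [-4.7, 0.7, 2.4]
finger_gap: 0.1
```

Run:
```python
from h import *
go([532.4,203.5,217])
```

```text
t 16.55 pos [557.74 197.13 217.1 ] F [-4.68  0.7   2.37] gap 0.1 j6 -40.2
shift [ 0.00042 -0.00952 -0.02433] rot [0. 0. 0.]
R
 [[-0.012  0.58   0.814]
 [ 0.002  0.814 -0.58 ]
 [-1.    -0.005 -0.011]]
```

The force dropped, so I'll look.

Run:
```python
from h import *
p,d,K,E=grab("scene"); q,_,_,_=grab("top")
a=cv2.resize(p[180:320,370:500],None,fx=4,fy=4,interpolation=cv2.INTER_CUBIC)[:400,:400]
b=cv2.resize(q[130:230,140:240],None,fx=4,fy=4,interpolation=cv2.INTER_CUBIC)
a=cv2.resize(p[190:290,380:480],None,fx=4,fy=4,interpolation=cv2.INTER_CUBIC)
cv2.imwrite("pics/s5.png",np.hstack([a,b])[...,::-1])
```

```text
(no output)
```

View pics/s5.png

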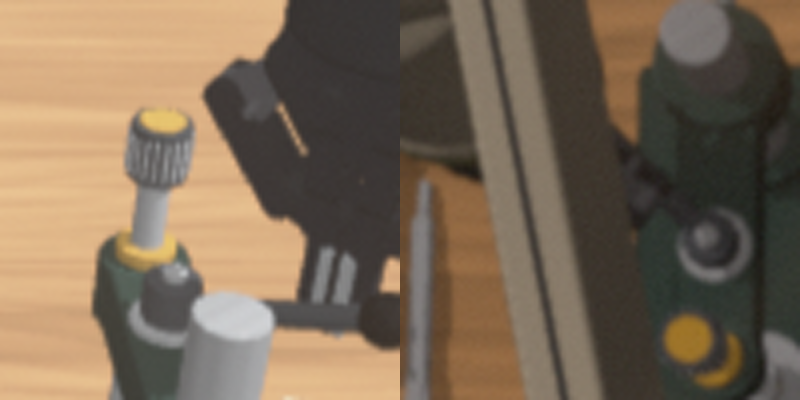

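Run:
```python
from h import *
p,d,K,E=grab("scene"); W=world(d,K,E)
go([0,0,0])
for u,v in ((474,270),(476,270),(478,270),(466,270),(460,269),(452,268)): print(u,v,W[v,u].round(1),p[v,u])
x,y,z=W[...,0],W[...,1],W[...,2]
m=(x>535)&(x<620)&(y>195)&(y<235)&(z>205)&(z<235)
print(m.sum(),W[m].mean(0),W[m].min(0),W[m].max(0))
m=(x>455)&(x<505)&(abs(y-139)<16)&(z>230)&(z<245); print("head",W[m].mean(0),W[m][:,2].max())
cv2.imwrite("pics/s6.png",cv2.resize(p[230:300,400:500],None,fx=7,fy=7,interpolation=cv2.INTER_CUBIC)[...,::-1])
```

```text
t 16.7 pos [557.81 197.08 217.13] F [-4.06  1.08  2.28] gap 0.1 j6 -40.2
shift [ 0.2232  -0.4833  -0.33726] rot [0. 0. 0.]
R
 [[-0.012  0.581  0.814]
 [ 0.003  0.814 -0.581]
 [-1.    -0.005 -0.011]]
474 270 [598.3 199.1 223.7] [61 53 48]
476 270 [601.1 200.9 225.8] [62 55 50]
478 270 [598.8 204.7 224.1] [67 60 56]
466 270 [585.5 192.3 214.3] [80 78 77]
460 269 [578.2 185.7 210.7] [82 80 79]
452 268 [569.5 176.4 206.2] [82 79 79]
284 [587.58384251 202.80732514 222.33407674] [559.01815042 195.00917485 208.2132807 ] [603.57349138 215.212749   234.79408889]
head [483.47061342 138.97002279 236.08740047] 239.78043296769312
```

View pics/s6.png

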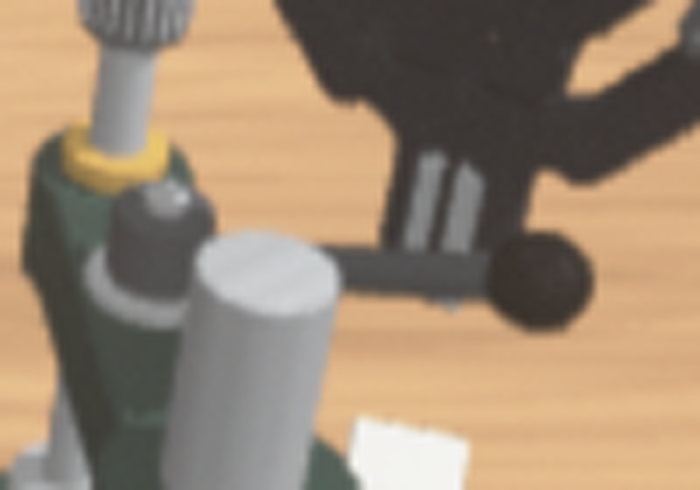

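The lever is ahead of the finger and already at about 45° (ball about (592,203)). The inner finger corner is pushing at a shorter lever arm. I'll square the tool to the handle and push on while watching the force.

Call:
{"op": "carry_out", "data": {
  "commands": [0,-0.0002,0.002,5,0,0,1,0,-0.0005,0.004,9,0,0,1,0,-0.0005,0.004,9,0,0,1]
}}

```text
time: 17.08
tool_pos: [560.6, 196.3, 217.2]
tcp_rot: [-162.0, 89.3, 153.7]
ft_force: [-4.1, 7.8, 1.7]
finger_gap: 0.1
```

Call:
{"op": "carry_out", "data": {
  "commands": [0,0.0002,0.001,0.5,0,0,1,0,0.0002,0.001,0.5,0,0,1]
}}

```text
time: 17.32
tool_pos: [560.8, 196.7, 217.1]
tcp_rot: [-164.1, 89.2, 151.2]
ft_force: [-5.5, 4.0, 1.5]
finger_gap: 0.1
```

Call:
{"op": "carry_out", "data": {
  "commands": [0,0.0003,0.0015,1,0,0,1,0,0.0003,0.0015,1,0,0,1,0,0.0003,0.0015,1,0,0,1]
}}

```text
time: 17.7
tool_pos: [561.0, 196.8, 217.0]
tcp_rot: [-163.6, 89.1, 150.9]
ft_force: [-7.9, 4.0, 3.2]
finger_gap: -0.1
```

Run:
```python
from h import *
go([0,0,0]); s=sense(); print(s['wrist_torque'])
```

```text
t 17.7 pos [561.03 196.77 217.05] F [-7.87  3.95  3.2 ] gap -0.1 j6 -30.5
shift [ 0.22353 -0.53714 -0.2492 ] rot [0. 0. 0.]
R
 [[-0.014  0.713  0.701]
 [ 0.008  0.701 -0.713]
 [-1.    -0.005 -0.016]]
[ 0.51447092  1.27747759 -0.07828005]
```

Stiff now (8.4 N tangential, hardly moving). Pushing further.

Call:
{"op": "carry_out", "data": {
  "commands": [0,0.0003,0.003,1,0,0,1,0,0.0003,0.003,1,0,0,1,0,0.0003,0.003,1,0,0,1]
}}

```text
time: 18.08
tool_pos: [561.9, 196.2, 217.0]
tcp_rot: [-163.5, 88.9, 150.2]
ft_force: [-9.9, 5.6, 5.2]
finger_gap: 0.1
```

Call:
{"op": "carry_out", "data": {
  "commands": [0,0.0003,0.003,1,0,0,1,0,0.0003,0.003,1,0,0,1,0,0.0003,0.003,1,0,0,1]
}}

```text
time: 18.45
tool_pos: [562.5, 195.9, 217.1]
tcp_rot: [-163.5, 88.7, 149.4]
ft_force: [-11.7, 6.0, 5.9]
finger_gap: 0.1
```

That is about 12.5 N tangential, a firm lock. One more nudge for margin, then back off, rise and clear.

Call:
{"op": "carry_out", "data": {
  "commands": [0,0.0003,0.0035,1,0,0,1,0,0.0003,0.0035,1,0,0,1,0,0.0003,0.0035,1,0,0,1]
}}

```text
time: 18.82
tool_pos: [563.1, 195.5, 217.1]
tcp_rot: [-163.2, 88.4, 148.9]
ft_force: [-14.8, 7.5, 6.5]
finger_gap: 0.1
```

Call:
{"op": "carry_out", "data": {
  "commands": [0,0,-0.01,0,0,0,1,0,0,-0.018,0,0,0,1,-0.03,0,-0.018,0,0,0,1,-0.06,0,-0.018,0,0,0,1,-0.09,0,-0.018,0,0,0,1,-0.09,0.05,-0.04,0,0,0,1,-0.09,0.1,-0.08,0,0,0,1,-0.09,0.14,-0.12,0,0,0,1,-0.09,0.14,-0.16,0,0,0,1,-0.09,0.14,-0.16,0,0,0,1,-0.09,0.14,-0.16,0,0,0,1]
}}

```text
time: 20.2
tool_pos: [562.1, 406.7, 310.3]
tcp_rot: [-163.8, 88.4, 148.3]
ft_force: [-0.3, 0.7, 0.2]
finger_gap: 0.1
```

Run:
```python
from h import *
go([0,0,0])
p,d,K,E=grab("scene"); q,e,K2,E2=grab("top"); W=world(d,K,E); V=world(e,K2,E2)
for n,w in (("sc",W),("top",V)):
    x,y,z=w[...,0],w[...,1],w[...,2]
    m=(x>565)&(x<615)&(y>175)&(y<235)&(z>215)&(z<236); print(n,"ball",w[m].mean(0).round(1),m.sum(), "ang",np.degrees(np.arctan2(w[m].mean(0)[1]-139.3,w[m].mean(0)[0]-529)))
    m=(abs(x-480)<18)&(abs(y-139)<16)&(z>225)&(z<250); print("head max z",np.percentile(z[m],90),m.sum())
a=cv2.resize(p[190:330,370:500],None,fx=3,fy=3,interpolation=cv2.INTER_CUBIC)
b=cv2.resize(q[120:260,140:270],None,fx=3,fy=3,interpolation=cv2.INTER_CUBIC)
cv2.imwrite("pics/s7.png",np.hstack([a,b])[...,::-1])
```

```text
t 20.2 pos [562.13 406.65 310.3 ] F [-0.27  0.66  0.2 ] gap 0.1 j6 -11.0
shift [ 0.31738 -0.68729 -0.06741] rot [0. 0. 0.]
R
 [[-0.023  0.741  0.671]
 [ 0.014  0.671 -0.741]
 [-1.    -0.008 -0.026]]
sc ball [596.4 201.3 222.7] 183 ang 42.641876339592834
head max z 238.42222040528713 201
top ball [587.9 200.5 224.7] 189 ang 46.084753843354804
head max z 241.4152903826881 218
```

View pics/s7.png

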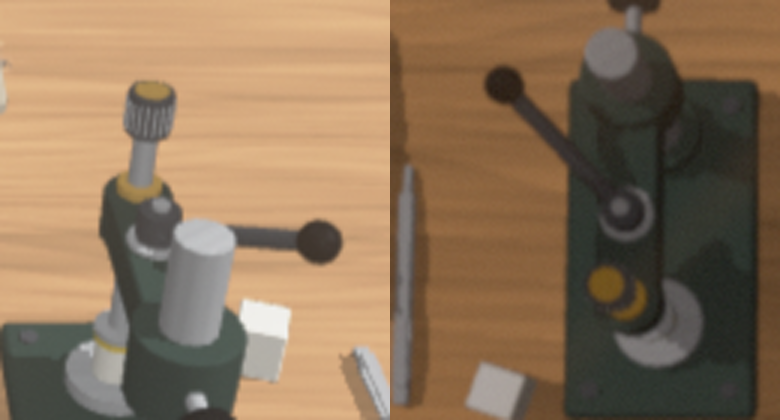

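The foot rests on the bush, the lever stayed at about 44° after release, and the prop and tweezers have not moved. The robot is clear.

```bash
python3 -c "
from h import *
print(order.hand_in())"
```

```text
the job is handed in; nothing more can be done
None
```

The stop rod is set on the anvil bush and locked, and I handed the job in at about 20 s with the robot clear. The hand-in returned no verdict.

- **Rod:** I pushed it down by its head in fine steps until I felt contact. The last reading was about 6 N, of which about 2 N is guide drag, leaving about 4 N on the bush. Then I lifted the fingers off.
- **Lever:** I swung it clockwise from about 88° to about 44°, with a last push of about 15–16 N near mid handle (9 N was needed), and let go.
- **Last checks:**
  - The lever stayed where I left it.
  - The foot is on the bush and the head top is at about 240 mm, the height I left it at.
  - The kiln prop and tweezers look unmoved.
  - The setter bushes were outside the last pictures, but the arm never went near them.
- **One thing that disagreed:** the push force dropped for a moment at about 45°, while a finger corner was pushing off-square. I squared the tool to the handle, and the force then rose steadily to the final value. The handle ended well past the 60° mentioned in the task. I did not test the lock by pulling on the rod.

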